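# Tip the wooden tree down into its gift box and shut the lid

## Robot

A 7-joint arm with a two-finger parallel gripper is mounted at the origin on a cart in front of the work surface, level with it; the furniture and walls round the work are solid. World frame = base frame: x ahead of the robot, y to its left, z up, the work surface at z = 0. Lengths are in m, angles in rad, forces in N, time in s.
With the tool pointing down it reaches from about 0.4 to 0.85 m from the base axis. Payload 4.5 kg.
Tool frame: the origin (TCP) lies at the centre of the arm's flange, where the gripper is bolted on; the fingertips stand 173 mm ahead of it and the grasp point (between the pads) lies 155 mm ahead of it (robot.grip_point_offset is the distance from the TCP to the grasp point, in m); z points along the fingers, y is the line along which they close (so a half turn about z gives the same grasp; the last joint's range is limited). The gripper opens to 85 mm and grips with 20 to 120 N. Pads are 22 mm wide; open, the fingers measure 114 mm over their backs; the gripper's body (76 mm by 85 mm) begins 54 mm behind the grasp point. The pads swing forward as they close: fully open they stand 13 mm farther back than shut.
Start: joints at [-1.143, 0.689, -0.195, 1.565, 0.157, 0.902, -0.215], TCP at [0.24, 0.577, 0.405] pointing down, gripper open.
Joint ranges: [-3.01, 3.01], [-0.46, 2.08], [-1.47, 1.51], [0.13, 2.56], [-1, 4.14], [0.04, 2.09], [-2.66, 2.66]. Speed limits (rad/s): [2.57, 2.57, 3.14, 3.14, 3.14, 3.14, 3.14].

## Interface

Orientations are given as a rotation vector (axis times angle).
In Python, from bench import state, cams, robot gives the robot as it stands.
- The arm moves only by the tool arm_command, never from a script. Its argument "commands" is a list that holds one entry, the list of rows, each a list of 5 numbers: the shift along the tool's x, y, z in m, then the turn about the tool's z in rad, then the closure, from -1 (fully open) to 1 (shut). In form: [[[tx, ty, tz, twist, gripper], ...]]. A call has 1 to 8 rows; each row shifts and turns the commanded pose from where the row before left it, along the tool's axes as they then stand; what a row does not reach is not made up. A row lasts 1/10 s, in which the tool goes at most 50 mm and 8.59 degrees, less where a joint would pass 70% of its speed; a pose out of reach is approached as far as the arm can. A call with a gripper value outside its range is refused whole. The fingers move at their own pace and stop on an object; the grip force is fixed at half the most. Time passes only in rows, so rows that do not move let the fingers close. It gives the time, the measured TCP pose, the force and the opening at its end, in the units of the state.
- state(): the state, without advancing time (a new reading comes with each control period).
- cams.read_camera(name): name is "side" or "top"; returns the picture (384x512x3 uint8, red, green, blue); there is no depth.
- cams.camera_model(name): a dict with "camera_matrix" (3x3 intrinsics, pixels), "k1" (the pictures are not rectified: a ray, as slopes to the right and down, at radius r is drawn at 1 + k1 r^2 times it, then the intrinsics apply), "T" (4x4, takes a point from camera to world coordinates). Camera axes: x right, y down, z forward; pixel columns grow to the right and rows downward; lengths in m; the calibration is good to about 2 mm. A picture is of the moment at which its call begins. camera_model takes no time and is no camera call.
- robot.finish_job(): hands the job in, once; it reports no verdict.
Trained networks look in the newest picture that a camera, given by its name, has taken for a name from the list of things; names that differ only in an ending like _2 or _b are one class to them, and where a whole thing is asked for, a point or a joint stands for the part that bears it (a point fixed in the world has none). Each returns a list of dicts, best first, with "p" (0 to 1); they miss things now and then, are a little off and sometimes report something else, mostly with a low value. They report only what shows in the picture. A call takes as long as a camera call. They do not tell look-alikes from the thing itself.
- cams.find_in(camera, thing): "xyz" ([x, y, z] in m, in world coordinates, good to about 4 mm: the middle of the surface that is visible of it).
- cams.mark_of(camera, thing): "xyz" ([x, y, z] in m, in world coordinates, good to about 4 mm: a listed point, or the origin of a listed thing).
The state is a dict: "time_s": time; "joint_positions": joint angles; "qd": joint speeds; "tau": joint torques, N m; "position": TCP position; "ee_rot": TCP orientation; "ft_force": force on the tool from outside, world axes, zero at the start; "ft_torque": the same for the moment, N m; "width": opening from 0.0 (shut) to 1.0 (fully open).
Only numpy, scipy, OpenCV 4.12 (cv2) and the standard library are available. Lean on these libraries where they do the work, as an engineer would, in place of code of your own. Each camera call takes 0.05 s, during which the arm holds its last target. There are 200 camera calls.

## Task

The wooden tree stands on its foot by one end of the open gift box. Pack it with light fingertip pushes only, never squeezing or lifting it: push it over from behind, in its upper half, so that it falls along the box and lies flat on the felt between its own end and the tin, then swing the hinged lid over and press it fully shut. Leave the tin, the gift tags and the tape roll where they are.

Things in the scene. Friction and masses are not known exactly. Their poses are not given: they have to be found in the camera images.
- gift_case: open gift box of light wood lined with dark green felt, fixed. Outside 108 (its x) x 356 (its y) x 40 mm high; walls 6 mm, felt floor 6 mm above the table, inside one undivided bay 96 x 344 mm. The tree stands by one end of it (+y or -y, this varies) and the tin lies by the other. Origin: centre of the underside; x points away from the robot to the hinged side, y along the box
- wood_tree: flat wooden tree with a dark tip, 0.1 to 0.2 kg: 205 mm tall, 20 thick, 82 wide at the foot, narrowing evenly to 9 at the tip. Starts upright on the felt, about 137 mm from the box's centre along its y, wide faces toward the box's two ends. Origin: centre of the foot; z foot to tip; face normal = x axis turned +0.105 rad about z. Goes over by itself once leaned 8 degrees
- tree_tip (a point): centre of the tree's tip, 205 mm above its foot
- gift_lid (a joint): hinge angle of the lid, rad: 0 fully shut on the rim, 1.57 upright, 1.9 open stop. Board 7 mm thick, 356 mm along the hinge, 116 mm from hinge to free edge (8 mm lip in front when shut); shut, its top is 47 mm above the table. Stiff hinge: it stays where left; 1 to 3 N at the free edge moves it. Starts open, leaning a little away from the robot (1.62 to 1.82)
- lid_hinge (a point): middle of the lid's hinge line, on the top of the box's far (+x) rim 40 mm above the table; the hinge line runs along the box's y
- lid_edge (a point): middle of the lid's free edge, half way through its thickness
- balm_tin: round pink and white tin, 67 mm across, 29 mm high, lying on the felt by the other end of the box, about 137 mm from the box's centre; the toppled tree fits between it and the tree's own end with some 20 mm to spare. Origin: centre of its underside
- gift_tags: white stack of gift tags 74 x 95 x 17 mm on the table in front of the box; leave alone. Origin: centre of the underside
- tape_roll: roll of buff paper tape 96 mm across, 25 mm high, lying flat on the table in front of the box; leave alone. Origin: centre of the underside
Things that resemble listed ones, but are neither listed nor needed, are in the scene too. What is meant by the wood_tree is not pink or turquoise, and is the larger of those in its own colour.

How it is judged:
By the outcome, as a careful person would: the job done as asked, in the order asked, and still so for the second after the job is handed in, with the robot touching nothing.
It also fails if it takes over 42 s, if anything falls off the work surface, if the arm or the gripper's body presses on something with over 40 N, if the wrist force passes 120 N, or if a joint passes its speed limit or range.

## Working session

There is one attempt and no reset: what is moved stays moved. The work goes in short steps, Python scripts to look and compute and a tool call to move; the robot and the scene stay as the last step left them, time stands still between calls to the robot, and variables do not carry over. Pictures are saved under pics/ and viewed, on a budget of 10 in all, crops included, one or two more only if the job needs it, and the job is handed in when it is done.

Besides the shell and the picture viewer there is one more tool, called after "Emit:" as name(argument=value, ...), one argument or row to a line, values as JSON. arm_command: Moves the arm, as the interface text tells. Its arguments: {"type":"object","properties":{"commands":{"type":"array"}},"required":["commands"]}

```bash
mkdir -p pics; python3 - <<'E'
from bench import state,cams,robot
import cv2,numpy as np
s=state();print(s['time_s'],s['position'],s['ee_rot'],s['width'],robot.grip_point_offset)
ims=[]
for c in('side','top'):
    im=cams.read_camera(c);cv2.imwrite(f'pics/{c}0.png',im[:,:,::-1])
    m=cams.camera_model(c);print(c,np.round(m['T'],3).tolist(),np.round(m['camera_matrix'],1).tolist(),m['k1'])
    for t in('gift_case','wood_tree','tree_tip','lid_hinge','lid_edge','balm_tin','gift_tags','tape_roll'):
        print(t,[(round(d['p'],2),np.round(d['xyz'],3).tolist()) for d in cams.mark_of(c,t)[:4]])
print(state()['time_s'])
E
```

```text
0.0 [0.23970248 0.576828   0.40385859] [-6.14438125e-01 -3.08067321e+00  3.00195075e-03] 1.0004607937891594 0.1547
side [[-0.999, 0.028, -0.019, 0.527], [0.027, 0.33, -0.944, 0.902], [-0.02, -0.944, -0.331, 0.445], [0.0, 0.0, 0.0, 1.0]] [[391.0, 0.0, 253.2], [0.0, 391.0, 193.6], [0.0, 0.0, 1.0]] -0.08554441512690818
gift_case [(0.69, [0.51, -0.167, 0.002])]
wood_tree [(0.92, [0.509, -0.034, 0.006]), (0.85, [0.517, 0.076, -0.003]), (0.8, [0.632, 0.056, -0.001]), (0.58, [0.376, 0.052, -0.0])]
tree_tip [(0.95, [0.516, 0.074, 0.137]), (0.93, [0.512, -0.028, 0.21]), (0.77, [0.374, 0.051, 0.149]), (0.57, [0.63, 0.065, 0.205])]
lid_hinge [(0.79, [0.558, -0.17, 0.042])]
lid_edge [(0.9, [0.576, -0.172, 0.153])]
balm_tin [(0.49, [0.505, -0.303, 0.007]), (0.33, [0.511, -0.168, 0.002])]
gift_tags []
tape_roll [(0.73, [0.397, -0.074, -0.002])]
top [[-0.001, -0.994, 0.114, 0.428], [-1.0, -0.001, -0.013, 0.049], [0.013, -0.114, -0.993, 0.985], [0.0, 0.0, 0.0, 1.0]] [[348.8, 0.0, 251.9], [0.0, 348.8, 197.0], [0.0, 0.0, 1.0]] -0.10709475834053503
gift_case [(0.94, [0.51, -0.168, 0.002])]
wood_tree [(0.86, [0.509, -0.032, 0.006]), (0.6, [0.64, 0.059, -0.002]), (0.59, [0.519, 0.081, 0.0]), (0.59, [0.376, 0.052, 0.001])]
tree_tip [(0.94, [0.634, 0.059, 0.203]), (0.72, [0.512, -0.035, 0.212]), (0.69, [0.374, 0.054, 0.149]), (0.49, [0.514, 0.079, 0.139])]
lid_hinge [(0.89, [0.565, -0.172, 0.04])]
lid_edge [(0.83, [0.576, -0.169, 0.156])]
balm_tin [(0.71, [0.504, -0.309, 0.003])]
gift_tags [(0.85, [0.39, -0.204, -0.001])]
tape_roll [(0.55, [0.393, -0.074, -0.002]), (0.16, [0.511, -0.168, 0.0])]
0.9
```

View pics/side0.png

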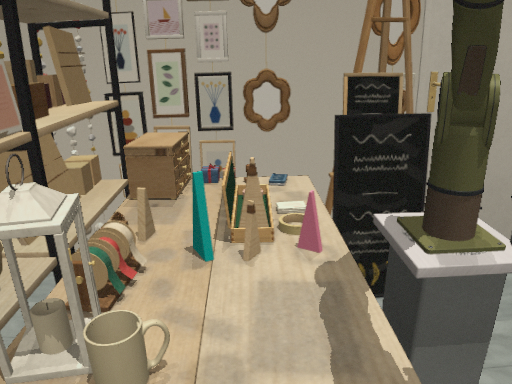

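View pics/top0.png

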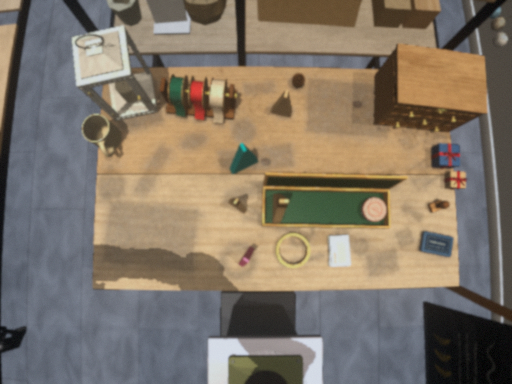

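The tree is at the box's +y end, with the tin at the other end. Three look-alike trees (pink, turquoise and a smaller wooden one) stand outside the box. I'll overlay the models to check the yaws.

```bash
cat > h.py <<'E'
import numpy as np,cv2
from scipy.spatial.transform import Rotation as R
from bench import state,cams,robot
def proj(c,P):
    m=cams.camera_model(c);T=np.array(m['T']);K=np.array(m['camera_matrix'])
    q=(np.atleast_2d(P)-T[:3,3])@T[:3,:3];s=q[:,:2]/q[:,2:]
    s=s*(1+m['k1']*(s**2).sum(1,keepdims=True))
    return s@np.diag([K[0,0],K[1,1]])+K[:2,2]
def crop(im,c,polys,box,f,name):
    x0,y0,x1,y1=box;o=cv2.resize(im[y0:y1,x0:x1,::-1],None,fx=f,fy=f,interpolation=cv2.INTER_CUBIC)
    for P,col in polys:
        p=((proj(c,P)-[x0,y0]+.5)*f).astype(int);cv2.polylines(o,[p],True,col,1)
    return o
def rot(p,c,a): 
    M=R.from_euler('z',a).as_matrix();return np.array(p)@M.T+c
E
python3 - <<'E'
from h import *
s=state();print(np.round(R.from_rotvec(s['ee_rot']).as_matrix(),3).tolist())
C=np.array([.51,-.1675,0]);y=-.012
rim=rot([[-.054,-.178,.04],[.054,-.178,.04],[.054,.178,.04],[-.054,.178,.04]],C,y)
def tree(a,b=.0):
    out=[]
    for n in(-.01,.01): out.append(rot([[-.041,n,0],[.041,n,0],[.0045,n,.205],[-.0045,n,.205]],np.array([.510,-.033,.006]),a))
    return out
o=[]
for c,bx,f in(('top',(225,165,415,235),4),('side',(215,145,285,250),5)):
    im=cv2.imread(f'pics/{c}0.png')[:,:,::-1]
    pl=[(rim,(0,255,255))]+[(t,(0,0,255)) for t in tree(y+.105)]+[(t,(255,0,0)) for t in tree(y-.105)]
    cv2.imwrite(f'pics/{c}_ov.png',crop(im,c,pl,bx,f,''))
E
```

```text
[[-0.923, 0.384, 0.0], [0.384, 0.923, 0.0], [0.0, 0.0, -1.0]]
```

View pics/top_ov.png

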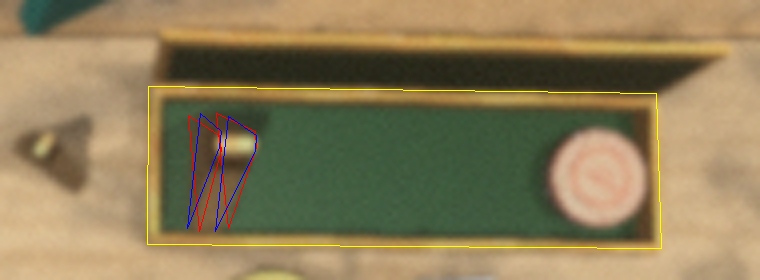

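View pics/side_ov.png

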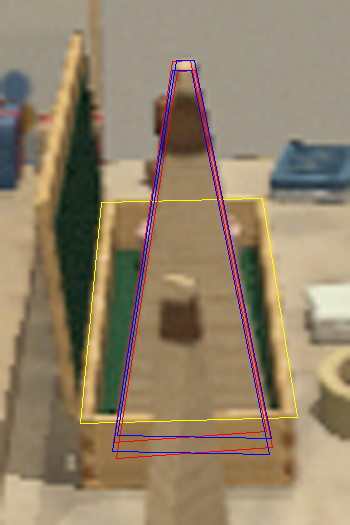

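The side view shows the tree's foot near y = -0.033 and its tip on my overlay. The top view puts the rim on the yellow box with a yaw of about -0.01. I still need the tree's own yaw, so I'll take one enlargement.

```bash
python3 - <<'E'
from h import *
o=[]
im=cv2.imread('pics/top0.png');a=cv2.resize(im[183:227,262:302],None,fx=12,fy=12,interpolation=cv2.INTER_CUBIC)
im=cv2.imread('pics/side0.png');b=cv2.resize(im[218:250,225:280],None,fx=6,fy=6,interpolation=cv2.INTER_CUBIC)
b=cv2.copyMakeBorder(b,0,a.shape[0]-b.shape[0],0,0,cv2.BORDER_CONSTANT)
cv2.imwrite('pics/z.png',cv2.convertScaleAbs(np.hstack([a,b])[:,:800],alpha=1.6))
E
```

```text
(no output)
```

View pics/z.png

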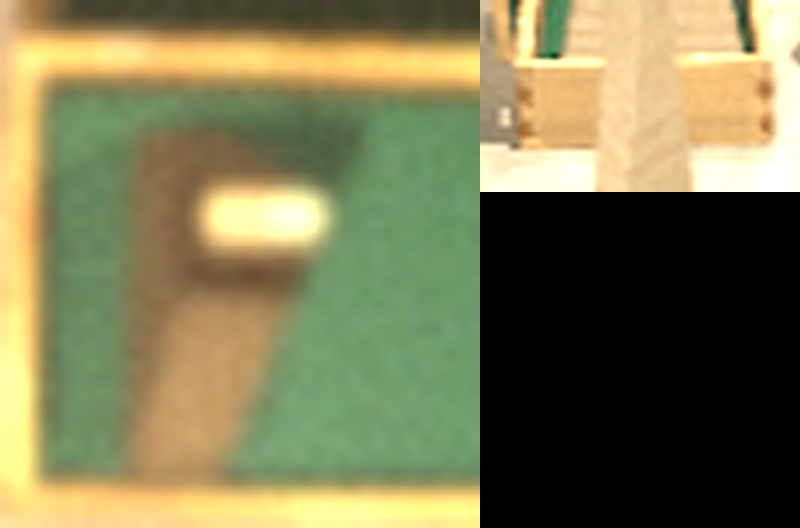

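Emit:
arm_command(
  commands=[
    [[0, 0, 0, -0.132, 1], [0, 0, 0, -0.132, 1], [0, 0, 0, -0.131, 1], [-0.02, -0.04, 0, 0, 1], [-0.02, -0.04, 0, 0, 1], [-0.02, -0.04, 0, 0, 1], [-0.02, -0.04, 0, 0, 1], [-0.02, -0.04, 0, 0, 1]],
  ],
)

```text
time_s: 1.7
position: [0.3407, 0.3757, 0.4049]
ee_rot: [-0.002, 3.141, 0.001]
ft_force: [1.3, -0.2, 0.3]
width: 0.001
```

Emit:
arm_command(
  commands=[
    [[-0.0215, -0.04, 0, 0, 1], [-0.0215, -0.04, 0, 0, 1], [-0.0215, -0.04, 0, 0, 1], [-0.0215, -0.04, 0, 0, 1], [-0.0215, -0.04, 0, 0, 1], [-0.0215, -0.04, 0, 0, 1], [-0.0215, -0.04, 0, 0, 1], [-0.0195, -0.03, 0, 0, 1]],
  ],
)

```text
time_s: 2.5
position: [0.5113, 0.0643, 0.4048]
ee_rot: [0.003, 3.141, -0.002]
ft_force: [0.6, 0.9, 0.2]
width: 0.001
```

Emit:
arm_command(
  commands=[
    [[0, -0.015, 0.02, 0, 1], [0, -0.01, 0.02, 0, 1], [0, 0, 0.018, 0, 1], [0, 0, 0, 0, 1]],
  ],
)

```text
time_s: 2.9
position: [0.5098, 0.0418, 0.345]
ee_rot: [0.001, -3.137, 0.001]
ft_force: [-0.2, 0.2, -0.4]
width: 0.002
```

Emit:
arm_command(
  commands=[
    [[-0.0015, -0.005, 0, 0, 1], [0, -0.005, 0, 0, 1], [0, -0.005, 0, 0, 1], [0, -0.005, 0, 0, 1], [0, -0.004, 0, 0, 1], [0, -0.004, 0, 0, 1], [0, -0.003, 0, 0, 1], [0, -0.003, 0, 0, 1]],
  ],
)

```text
time_s: 3.7
position: [0.512, 0.0083, 0.3467]
ee_rot: [0.002, -3.142, -0.0]
ft_force: [0.0, 0.3, 0.2]
width: -0.003
```

```bash
python3 - <<'E'
from h import *
im=cams.read_camera('side');cv2.imwrite('pics/s1.png',cv2.resize(im[90:260,160:340,::-1],None,fx=2.5,fy=2.5,interpolation=cv2.INTER_CUBIC))
E
```

```text
(no output)
```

View pics/s1.png

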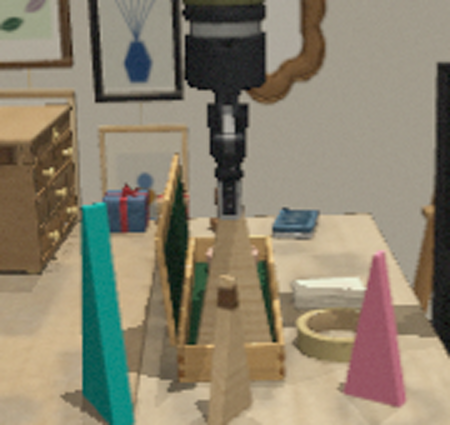

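The fingertips (column 230, row 215) are centred behind the tree's upper part, so I'll push slowly.

Emit:
arm_command(
  commands=[
    [[0, -0.003, 0, 0, 1], [0, -0.003, 0, 0, 1], [0, -0.003, 0, 0, 1], [0, -0.003, 0, 0, 1], [0, -0.003, 0, 0, 1], [0, -0.003, 0, 0, 1], [0, -0.003, 0, 0, 1], [0, -0.003, 0, 0, 1]],
  ],
)

```text
time_s: 4.55
position: [0.512, -0.0157, 0.3467]
ee_rot: [-0.002, 3.142, 0.0]
ft_force: [0.6, 0.1, -0.4]
width: 0.0
```

Emit:
arm_command(
  commands=[
    [[0, -0.003, 0, 0, 1], [0, -0.003, 0, 0, 1], [0, -0.003, 0, 0, 1], [0, -0.003, 0, 0, 1]],
  ],
)

```text
time_s: 4.95
position: [0.512, -0.0278, 0.3467]
ee_rot: [0.002, -3.142, -0.0]
ft_force: [-0.7, -1.0, 0.6]
width: 0.003
```

```bash
python3 - <<'E'
from h import *
im=cams.read_camera('side');print([(round(d['p'],2),np.round(d['xyz'],3).tolist()) for d in cams.mark_of('side','tree_tip')[:4]])
im=cams.read_camera('top');print([(round(d['p'],2),np.round(d['xyz'],3).tolist()) for d in cams.mark_of('top','tree_tip')[:5]])
E
```

```text
[(0.84, [0.375, 0.053, 0.151]), (0.73, [0.516, 0.074, 0.138]), (0.56, [0.629, 0.061, 0.207])]
[(0.94, [0.634, 0.063, 0.204]), (0.69, [0.376, 0.054, 0.152]), (0.66, [0.516, 0.076, 0.138])]
```

Emit:
arm_command(
  commands=[
    [[0, -0.003, 0, 0, 1], [0, -0.003, 0, 0, 1], [0, -0.003, 0, 0, 1], [0, -0.003, 0, 0, 1], [0, -0.003, 0, 0, 1], [0, 0, 0, 0, 1], [0, 0, 0, 0, 1]],
  ],
)

```text
time_s: 5.85
position: [0.512, -0.0425, 0.3467]
ee_rot: [0.002, -3.142, -0.0]
ft_force: [0.6, 0.5, -0.4]
width: 0.003
```

```bash
python3 - <<'E'
from h import *
im=cams.read_camera('side');print([(round(d['p'],2),np.round(d['xyz'],3).tolist()) for d in cams.mark_of('side','tree_tip')[:4]])
a=cv2.resize(im[120:260,180:320,::-1],(400,400),interpolation=cv2.INTER_CUBIC)
im=cams.read_camera('top');print([(round(d['p'],2),np.round(d['xyz'],3).tolist()) for d in cams.mark_of('top','tree_tip')[:5]])
b=cv2.resize(im[130:270,250:390,::-1],(400,400),interpolation=cv2.INTER_CUBIC)
cv2.imwrite('pics/p2.png',np.hstack([a,b]))
E
```

```text
[(0.97, [0.376, 0.054, 0.149]), (0.92, [0.63, 0.061, 0.206]), (0.7, [0.519, 0.076, 0.136]), (0.55, [0.505, -0.248, 0.018])]
[(0.73, [0.376, 0.053, 0.153]), (0.63, [0.635, 0.061, 0.204]), (0.59, [0.512, 0.082, 0.138])]
```

View pics/p2.png

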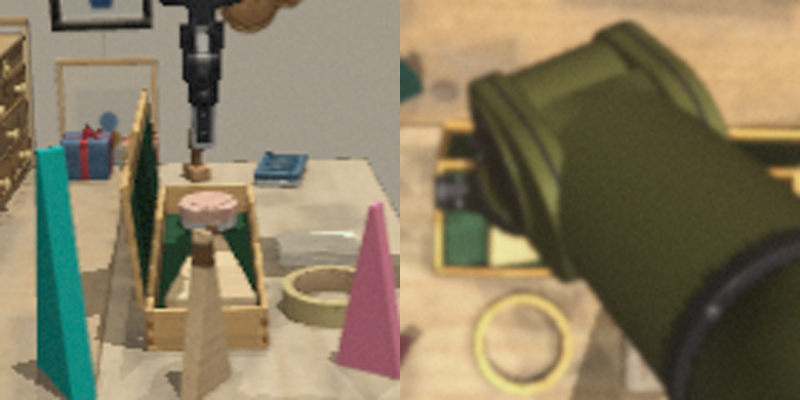

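The tree lies flat, with its tip at (0.505, -0.248, 0.018), clear of the tin. Next the arm goes over and behind the lid.

Emit:
arm_command(
  commands=[
    [[0, 0, -0.025, 0, 1], [-0.02, -0.025, 0, 0, 1], [-0.025, -0.03, 0, 0, 1], [-0.025, -0.03, 0, 0, 1], [-0.025, -0.03, 0, 0, 1], [-0.02, -0.013, 0, 0, 1], [0, 0, 0, 0, 1]],
  ],
)

```text
time_s: 6.75
position: [0.6289, -0.1733, 0.3711]
ee_rot: [0.005, 3.139, -0.002]
ft_force: [0.3, 0.3, 0.9]
width: 0.0
```

Emit:
arm_command(
  commands=[
    [[0, 0, 0.025, 0, 1], [0, 0, 0.025, 0, 1], [0, 0, 0.025, 0, 1], [0, 0, 0, 0, 1]],
  ],
)

```text
time_s: 7.15
position: [0.6252, -0.1692, 0.2933]
ee_rot: [0.005, -3.134, -0.003]
ft_force: [-0.4, -1.6, -1.0]
width: -0.002
```

```bash
python3 - <<'E'
from h import *
for c in('side','top'):
  im=cams.read_camera(c)
  for t in('lid_edge','lid_hinge','wood_tree','tree_tip','balm_tin'):print(c,t,[(round(d['p'],2),np.round(d['xyz'],3).tolist()) for d in cams.mark_of(c,t)[:5]])
  if c=='side':cv2.imwrite('pics/s3.png',cv2.resize(im[100:260,170:330,::-1],(600,600),interpolation=cv2.INTER_CUBIC))
E
```

```text
side lid_edge [(0.63, [0.573, -0.172, 0.155])]
side lid_hinge [(0.84, [0.563, -0.17, 0.042])]
side wood_tree [(0.93, [0.38, 0.054, 0.003]), (0.82, [0.516, 0.075, 0.001]), (0.7, [0.513, -0.169, 0.001]), (0.65, [0.635, 0.06, -0.003]), (0.63, [0.509, -0.046, 0.014])]
side tree_tip [(0.95, [0.516, 0.073, 0.136]), (0.95, [0.375, 0.054, 0.151]), (0.9, [0.628, 0.061, 0.208]), (0.67, [0.505, -0.246, 0.016])]
side balm_tin [(0.66, [0.505, -0.305, 0.01])]
top lid_edge [(0.78, [0.577, -0.17, 0.157])]
top lid_hinge [(0.98, [0.565, -0.172, 0.043])]
top wood_tree [(0.83, [0.636, 0.058, -0.002]), (0.59, [0.509, -0.043, 0.018]), (0.55, [0.376, 0.054, -0.002]), (0.41, [0.519, 0.082, 0.001])]
top tree_tip [(0.94, [0.507, -0.25, 0.017]), (0.64, [0.372, 0.056, 0.152]), (0.63, [0.636, 0.057, 0.204]), (0.55, [0.516, 0.077, 0.14])]
top balm_tin [(0.56, [0.505, -0.309, 0.004])]
```

View pics/s3.png

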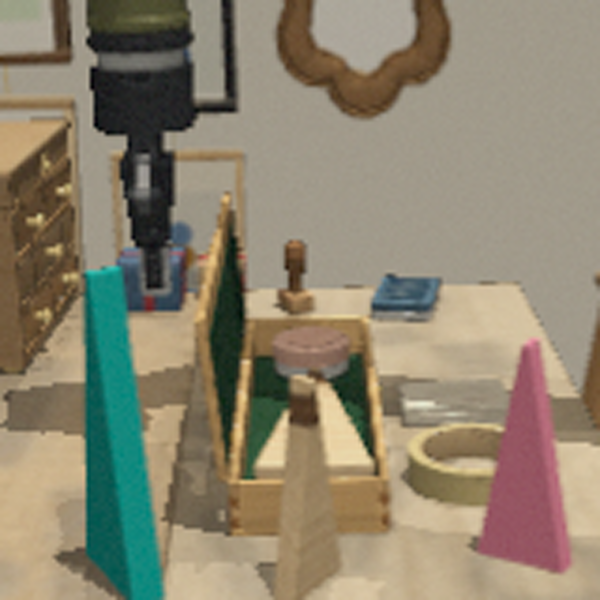

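Emit:
arm_command(
  commands=[
    [[0.01, 0, -0.005, 0, 1], [0.01, 0, -0.005, 0, 1], [0.006, 0, 0, 0, 1], [0.006, 0, 0, 0, 1], [0.006, 0, 0, 0, 1], [0.005, 0, 0, 0, 1], [0.005, 0, 0, 0, 1], [0.005, 0, 0, 0, 1]],
  ],
)

```text
time_s: 8.55
position: [0.5742, -0.1702, 0.3069]
ee_rot: [-0.002, 3.14, 0.0]
ft_force: [1.7, 0.7, 1.4]
width: 0.002
```

Emit:
arm_command(
  commands=[
    [[0.005, 0, 0, 0, 1], [0.005, 0, 0.0005, 0, 1], [0.005, 0, 0.001, 0, 1], [0.005, 0, 0.001, 0, 1], [0.005, 0, 0.0015, 0, 1], [0.005, 0, 0.0015, 0, 1], [0.005, 0, 0.002, 0, 1], [0.005, 0, 0.002, 0, 1]],
  ],
)

```text
time_s: 9.35
position: [0.5337, -0.1704, 0.2969]
ee_rot: [0.002, -3.141, -0.0]
ft_force: [1.4, 0.9, -0.6]
width: -0.003
```

Emit:
arm_command(
  commands=[
    [[0.005, 0, 0.003, 0, 1], [0.0045, 0, 0.004, 0, 1], [0.0045, 0, 0.004, 0, 1], [0.004, 0, 0.004, 0, 1], [0.004, 0, 0.0045, 0, 1], [0.004, 0, 0.0045, 0, 1], [0.004, 0, 0.0045, 0, 1], [0.003, 0, 0.0045, 0, 1]],
  ],
)

```text
time_s: 10.15
position: [0.5007, -0.1705, 0.2637]
ee_rot: [0.002, -3.141, -0.0]
ft_force: [-0.5, 0.6, 2.5]
width: -0.003
```

Emit:
arm_command(
  commands=[
    [[0.003, 0, 0.005, 0, 1], [0.003, 0, 0.005, 0, 1], [0.002, 0, 0.005, 0, 1], [0.002, 0, 0.005, 0, 1], [0.001, 0, 0.005, 0, 1], [0.001, 0, 0.005, 0, 1], [0, 0, 0.004, 0, 1], [0, 0, 0.004, 0, 1]],
  ],
)

```text
time_s: 10.95
position: [0.4892, -0.1706, 0.2258]
ee_rot: [0.002, -3.141, 0.0]
ft_force: [-0.4, -0.8, 0.7]
width: -0.001
```

Emit:
arm_command(
  commands=[
    [[0, 0, 0.002, 0, 1], [0, 0, 0.002, 0, 1], [0, 0, 0.001, 0, 1], [0, 0, 0.001, 0, 1], [0, 0, 0.001, 0, 1], [0, 0, 0, 0, 1]],
  ],
)

```text
time_s: 11.55
position: [0.4892, -0.1704, 0.2204]
ee_rot: [-0.002, 3.141, -0.001]
ft_force: [-2.6, 1.9, 12.6]
width: 0.0
```

Emit:
arm_command(
  commands=[
    [[0, 0, 0.0005, 0, 1], [0, 0, 0, 0, 1]],
  ],
)

```text
time_s: 11.75
position: [0.4891, -0.1704, 0.2203]
ee_rot: [-0.002, 3.141, -0.001]
ft_force: [-4.0, 1.0, 16.7]
width: -0.002
```

Emit:
arm_command(
  commands=[
    [[0, 0, -0.01, 0, 1], [0, 0, -0.03, 0, 1], [0, 0, -0.04, 0, 1], [0, 0, -0.04, 0, 1], [0, 0.03, -0.04, 0, 1], [0.03, 0.03, -0.02, 0, 1], [0.03, 0.03, 0, 0, 1], [0, 0, 0, 0, 1]],
  ],
)

```text
time_s: 12.55
position: [0.4252, -0.0772, 0.3996]
ee_rot: [0.012, -3.138, -0.001]
ft_force: [0.8, 0.5, -0.2]
width: 0.0
```

```bash
python3 - <<'E'
from h import *
im=[]
for c in('side','top'):
  im.append(cams.read_camera(c))
  for t in('lid_edge','lid_hinge','gift_tags','tape_roll','tree_tip'):print(c,t,[(round(d['p'],2),np.round(d['xyz'],3).tolist()) for d in cams.mark_of(c,t)[:4]])
cv2.imwrite('pics/p4.png',np.hstack([cv2.resize(im[0][140:270,190:320,::-1],(400,400)),cv2.resize(im[1][130:270,250:390,::-1],(400,400))]))
E
```

```text
side lid_edge [(0.82, [0.444, -0.17, 0.043])]
side lid_hinge [(0.88, [0.56, -0.169, 0.043])]
side gift_tags [(0.63, [0.39, -0.205, -0.003])]
side tape_roll [(0.96, [0.392, -0.073, -0.0])]
side tree_tip [(0.72, [0.63, 0.064, 0.208]), (0.66, [0.375, 0.054, 0.149]), (0.61, [0.518, 0.076, 0.138])]
top lid_edge []
top lid_hinge [(0.63, [0.564, -0.173, 0.041])]
top gift_tags []
top tape_roll [(0.78, [0.393, -0.071, 0.001])]
top tree_tip [(0.69, [0.373, 0.053, 0.15]), (0.66, [0.512, 0.08, 0.139]), (0.64, [0.637, 0.063, 0.204])]
```

View pics/p4.png

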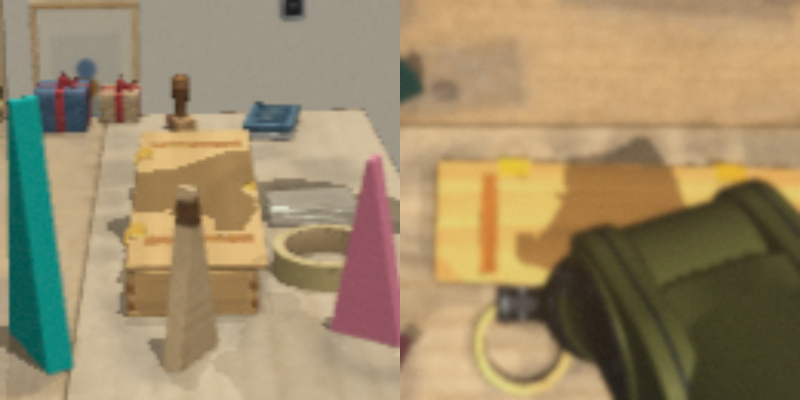

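The lid is shut flat on the rim, and the tags, the tape and the look-alikes haven't moved. I'm handing the job in.

```bash
python3 -c "
from bench import robot
print(robot.finish_job())"
```

```text
the job is handed in; nothing more can be done
None
```

The tree is packed in the box and the lid is pressed shut. I handed the job in at about 13 s of robot time, with the robot touching nothing.

- **Tree:** I pushed it over from behind in its upper half with closed fingertips. It fell along the box and lay flat on the felt. Both cameras put the tip at about (0.506, -0.248, 0.017), just short of the tin's edge at about y = -0.273.
- **Lid:** I swung it over from behind and pressed it down with up to about 17 N. The fingertips stopped at about 47 mm, which is the shut height. After I backed off, the side camera put the lid's free edge at z = 0.043, which matches fully shut.
- **Other items:**
  - The tape roll stayed within about 5 mm of its first reading, and the gift tags within 1 mm.
  - The tin read the same after the tree fell, but it could not be seen once the lid was shut.
  - The look-alike trees are still standing.
- **Missed checks:** In the last top picture the arm hid part of the box. The top camera reported neither the lid edge nor the tags there, so the final readings of those two come from the side camera alone. No check failed and no readings disagreed.

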